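Load the ball feeder and hold its gate plunger up

TASK

Use the scoop to take at least three of the wooden balls from the trough and tip them into the feeder's hopper while the plunger is down, then stand the scoop upright on the bench and let go of it. After that pull the plunger's knob all the way up to its stop and hold it there, so that at least three balls roll down into the outlet tray; finish while still holding the knob up. Leave the other things on the bench where they are.

Things in the scene. Friction and masses are not known exactly. Their poses are not given: they have to be found in the camera images.
- scoop: loose 180 g scoop: steel pan, upright square wooden handle 20 x 20, top 125 above the underside, gripped on either pair of faces. Origin: underside, on the handle's axis; z up the handle. Pan reaches to -x: floor 2 thick, 70 wide (64 inside), open lip edge at x = -85 (lip), back wall 45 high with inner face at x = -13, side walls 32 high (20 over the front 33). Heel ends at x = +15
- lip (a point): middle of the open lip edge of the scoop, on its underside, at (-85, 0, 0) in the scoop's frame
- trough: fixed wooden stock trough with the four balls. Origin: bench level under its centre. Inside 78 wide (y), walls 8 thick, rim 55 above the bench. The floor slopes 5 degrees down from the +x end wall (x = +110, floor 27 above the bench) to x = -110 (floor 8 above the bench); from there an end ramp rises away at 50 degrees up to the rim near x = -150. The balls lie two by two at the foot of the ramp
- feeder: fixed plywood ball feeder. Origin: on the bench below the plunger's axis; z up. A chute 64 wide inside slopes 12 degrees down to -y (floor 45 above the bench at the plunger, walls 40 high). Over y = 0 a bridge carries the plunger (94 in x, 30 in y, top 101, bush to 113). Balls tipped in the hopper roll to the lowered pin and stop; they pass once it is fully up
- hopper (a point): centre of the hopper's open mouth, 140 above the bench, at (0, +115) in the feeder's frame. Mouth about 120 (x) x 106 (y) inside, rim at most 148 above the bench; its sides slope in to the 64 wide chute below
- tray (a point): centre of the inner floor of the outlet tray, 6 above the bench, at (0, -134) in the feeder's frame; inside 112 (x) x 109 (y), walls 55 high
- plunger (a joint): lift of the sprung plunger, an upright 14 mm steel pin with a knob on top: 0 = down, tip 7 mm deep in the seat hole in the chute floor; 0.040 m = fully up against its stop, tip 33 mm above the floor. It is pulled down with about 6.5 N at 0 and 12.5 N at full lift and never stays up by itself
- knob (a point): middle of the plunger's knob, a black upright cylinder 28 dia x 38 tall (foot 115, top 153 above the bench when down); moves up with the plunger
- ball0_center (a point): centre of a loose wooden ball, 30 dia, 10 g (one of four alike; it rolls freely)
- ball1_center (a point): centre of a loose wooden ball, 30 dia, 10 g (one of four alike; it rolls freely)
- ball2_center (a point): centre of a loose wooden ball, 30 dia, 10 g (one of four alike; it rolls freely)
- ball3_center (a point): centre of a loose wooden ball, 30 dia, 10 g (one of four alike; it rolls freely)
- glue: bystander, leave alone: white glue bottle, 52 dia x 150; origin under its middle
- sanding_block: bystander, leave alone: cork sanding block 110 x 60 x 35; origin under its middle
- pencil_pot: bystander, leave alone: aluminium pot 72 dia x 100; origin under its middle
- mallet: bystander, leave alone: wooden mallet lying down: 60 x 120 x 70 head, 200 long handle; origin under the head, 20 from its middle
- screwdriver: bystander, leave alone: screwdriver with a green handle, lying; origin under its middle
- tape_roll: bystander, leave alone: yellow disc-shaped roll, 68 dia x 22; origin under its middle

How it is judged:
On the way, in this order (a step that is already met when the one before it is completed fails the run):
1. at least three balls lie in the scoop, lifted (ball centres more than 90 mm above the bench) ((((x of ball0_center in the frame of scoop between -0.088 and -0.008 m and y of ball0_center in the frame of scoop between -0.036 and 0.036 m and z of ball0_center in the frame of scoop between 0 and 0.08 m and height (world z) of ball0_center above 0.09 m) and (x of ball1_center in the frame of scoop between -0.088 and -0.008 m and y of ball1_center in the frame of scoop between -0.036 and 0.036 m and z of ball1_center in the frame of scoop between 0 and 0.08 m and height (world z) of ball1_center above 0.09 m) and (x of ball2_center in the frame of scoop between -0.088 and -0.008 m and y of ball2_center in the frame of scoop between -0.036 and 0.036 m and z of ball2_center in the frame of scoop between 0 and 0.08 m and height (world z) of ball2_center above 0.09 m)) or ((x of ball0_center in the frame of scoop between -0.088 and -0.008 m and y of ball0_center in the frame of scoop between -0.036 and 0.036 m and z of ball0_center in the frame of scoop between 0 and 0.08 m and height (world z) of ball0_center above 0.09 m) and (x of ball1_center in the frame of scoop between -0.088 and -0.008 m and y of ball1_center in the frame of scoop between -0.036 and 0.036 m and z of ball1_center in the frame of scoop between 0 and 0.08 m and height (world z) of ball1_center above 0.09 m) and (x of ball3_center in the frame of scoop between -0.088 and -0.008 m and y of ball3_center in the frame of scoop between -0.036 and 0.036 m and z of ball3_center in the frame of scoop between 0 and 0.08 m and height (world z) of ball3_center above 0.09 m)) or ((x of ball0_center in the frame of scoop between -0.088 and -0.008 m and y of ball0_center in the frame of scoop between -0.036 and 0.036 m and z of ball0_center in the frame of scoop between 0 and 0.08 m and height (world z) of ball0_center above 0.09 m) and (x of ball2_center in the frame of scoop between -0.088 and -0.008 m and y of ball2_center in the frame of scoop between -0.036 and 0.036 m and z of ball2_center in the frame of scoop between 0 and 0.08 m and height (world z) of ball2_center above 0.09 m) and (x of ball3_center in the frame of scoop between -0.088 and -0.008 m and y of ball3_center in the frame of scoop between -0.036 and 0.036 m and z of ball3_center in the frame of scoop between 0 and 0.08 m and height (world z) of ball3_center above 0.09 m)) or ((x of ball1_center in the frame of scoop between -0.088 and -0.008 m and y of ball1_center in the frame of scoop between -0.036 and 0.036 m and z of ball1_center in the frame of scoop between 0 and 0.08 m and height (world z) of ball1_center above 0.09 m) and (x of ball2_center in the frame of scoop between -0.088 and -0.008 m and y of ball2_center in the frame of scoop between -0.036 and 0.036 m and z of ball2_center in the frame of scoop between 0 and 0.08 m and height (world z) of ball2_center above 0.09 m) and (x of ball3_center in the frame of scoop between -0.088 and -0.008 m and y of ball3_center in the frame of scoop between -0.036 and 0.036 m and z of ball3_center in the frame of scoop between 0 and 0.08 m and height (world z) of ball3_center above 0.09 m)))), for 0.2 s.
2. at least three balls lie in the chute above the plunger, the plunger down (less than 5 mm lifted) ((((x of ball0_center in the frame of feeder between -0.036 and 0.036 m and y of ball0_center in the frame of feeder between 0.005 and 0.172 m and z of ball0_center in the frame of feeder between 0.045 and 0.135 m) and (x of ball1_center in the frame of feeder between -0.036 and 0.036 m and y of ball1_center in the frame of feeder between 0.005 and 0.172 m and z of ball1_center in the frame of feeder between 0.045 and 0.135 m) and (x of ball2_center in the frame of feeder between -0.036 and 0.036 m and y of ball2_center in the frame of feeder between 0.005 and 0.172 m and z of ball2_center in the frame of feeder between 0.045 and 0.135 m)) or ((x of ball0_center in the frame of feeder between -0.036 and 0.036 m and y of ball0_center in the frame of feeder between 0.005 and 0.172 m and z of ball0_center in the frame of feeder between 0.045 and 0.135 m) and (x of ball1_center in the frame of feeder between -0.036 and 0.036 m and y of ball1_center in the frame of feeder between 0.005 and 0.172 m and z of ball1_center in the frame of feeder between 0.045 and 0.135 m) and (x of ball3_center in the frame of feeder between -0.036 and 0.036 m and y of ball3_center in the frame of feeder between 0.005 and 0.172 m and z of ball3_center in the frame of feeder between 0.045 and 0.135 m)) or ((x of ball0_center in the frame of feeder between -0.036 and 0.036 m and y of ball0_center in the frame of feeder between 0.005 and 0.172 m and z of ball0_center in the frame of feeder between 0.045 and 0.135 m) and (x of ball2_center in the frame of feeder between -0.036 and 0.036 m and y of ball2_center in the frame of feeder between 0.005 and 0.172 m and z of ball2_center in the frame of feeder between 0.045 and 0.135 m) and (x of ball3_center in the frame of feeder between -0.036 and 0.036 m and y of ball3_center in the frame of feeder between 0.005 and 0.172 m and z of ball3_center in the frame of feeder between 0.045 and 0.135 m)) or ((x of ball1_center in the frame of feeder between -0.036 and 0.036 m and y of ball1_center in the frame of feeder between 0.005 and 0.172 m and z of ball1_center in the frame of feeder between 0.045 and 0.135 m) and (x of ball2_center in the frame of feeder between -0.036 and 0.036 m and y of ball2_center in the frame of feeder between 0.005 and 0.172 m and z of ball2_center in the frame of feeder between 0.045 and 0.135 m) and (x of ball3_center in the frame of feeder between -0.036 and 0.036 m and y of ball3_center in the frame of feeder between 0.005 and 0.172 m and z of ball3_center in the frame of feeder between 0.045 and 0.135 m))) and value of joint plunger below 0.005 m), for 0.2 s.
3. the scoop stands upright on the bench, released, while three balls still wait above the lowered plunger (all of step 2 and height (world z) of scoop between -0.006 and 0.006 m and angle between scoop's own z axis and vertical below 0.1 rad and contact force between the fingers and scoop below 0.1 N and linear speed of scoop below 0.02 m/s), for 0.2 s.
At the end, for the whole second after the job is handed in: at least three balls lie in the outlet tray, the plunger is held at 35 mm lift or more (of 40) by the fingers (more than 2 N), and the scoop stands upright (within 0.1 rad), released, on the bench ((((x of ball0_center in the frame of feeder between -0.06 and 0.06 m and y of ball0_center in the frame of feeder between -0.192 and -0.078 m and z of ball0_center in the frame of feeder between 0.01 and 0.062 m) and (x of ball1_center in the frame of feeder between -0.06 and 0.06 m and y of ball1_center in the frame of feeder between -0.192 and -0.078 m and z of ball1_center in the frame of feeder between 0.01 and 0.062 m) and (x of ball2_center in the frame of feeder between -0.06 and 0.06 m and y of ball2_center in the frame of feeder between -0.192 and -0.078 m and z of ball2_center in the frame of feeder between 0.01 and 0.062 m)) or ((x of ball0_center in the frame of feeder between -0.06 and 0.06 m and y of ball0_center in the frame of feeder between -0.192 and -0.078 m and z of ball0_center in the frame of feeder between 0.01 and 0.062 m) and (x of ball1_center in the frame of feeder between -0.06 and 0.06 m and y of ball1_center in the frame of feeder between -0.192 and -0.078 m and z of ball1_center in the frame of feeder between 0.01 and 0.062 m) and (x of ball3_center in the frame of feeder between -0.06 and 0.06 m and y of ball3_center in the frame of feeder between -0.192 and -0.078 m and z of ball3_center in the frame of feeder between 0.01 and 0.062 m)) or ((x of ball0_center in the frame of feeder between -0.06 and 0.06 m and y of ball0_center in the frame of feeder between -0.192 and -0.078 m and z of ball0_center in the frame of feeder between 0.01 and 0.062 m) and (x of ball2_center in the frame of feeder between -0.06 and 0.06 m and y of ball2_center in the frame of feeder between -0.192 and -0.078 m and z of ball2_center in the frame of feeder between 0.01 and 0.062 m) and (x of ball3_center in the frame of feeder between -0.06 and 0.06 m and y of ball3_center in the frame of feeder between -0.192 and -0.078 m and z of ball3_center in the frame of feeder between 0.01 and 0.062 m)) or ((x of ball1_center in the frame of feeder between -0.06 and 0.06 m and y of ball1_center in the frame of feeder between -0.192 and -0.078 m and z of ball1_center in the frame of feeder between 0.01 and 0.062 m) and (x of ball2_center in the frame of feeder between -0.06 and 0.06 m and y of ball2_center in the frame of feeder between -0.192 and -0.078 m and z of ball2_center in the frame of feeder between 0.01 and 0.062 m) and (x of ball3_center in the frame of feeder between -0.06 and 0.06 m and y of ball3_center in the frame of feeder between -0.192 and -0.078 m and z of ball3_center in the frame of feeder between 0.01 and 0.062 m))) and value of joint plunger above 0.035 m and contact force between the fingers and plunger above 2 N and height (world z) of scoop between -0.006 and 0.006 m and angle between scoop's own z axis and vertical below 0.1 rad and contact force between the fingers and scoop below 0.1 N and linear speed of scoop below 0.02 m/s); the arm keeps its last pose, push and grip.
It fails at once if a bystander is shifted by more than 40 mm (distance of any of glue, sanding_block, pencil_pot, mallet, screwdriver, tape_roll from where it was at the start of the episode above 0.04 m).
It also fails if it takes over 72 s, if anything falls off the work surface, if the arm or the gripper's body presses on something with over 40 N, if the wrist force passes 120 N, or if a joint passes its speed limit or range.

ROBOT

A 6-joint arm with a two-finger parallel gripper is mounted at the origin on the work surface. World frame = base frame: x ahead of the robot, y to its left, z up, the work surface at z = 0. Lengths are in m, angles in rad, forces in N, time in s.
With the tool pointing down it reaches from about 0.375 to 0.9 m from the base axis. Payload 3.1 kg.
Tool frame: the origin (TCP) lies midway between the tips of the shut fingers; the grasp point (between the pads) lies 19 mm behind it; z points along the fingers, y is the line along which they close (so a half turn about z gives the same grasp; the last joint's range is limited). The gripper opens to 85 mm and grips with 20 to 120 N. Pads are 22 mm wide; open, the fingers measure 114 mm over their backs; the gripper's body (76 mm by 85 mm) begins 54 mm behind the grasp point. The pads swing forward as they close: fully open they stand 13 mm farther back than shut.
Start: joints at [1.141, 0.527, 1.433, -0, 1.181, -0.178], TCP at [0.156, 0.605, 0.231] pointing down, gripper open.
Joint ranges: [-3.08, 3.08], [-0.75, 2.2], [0.22, 2.44], [-1.43, 4.57], [0, 2.65], [-2.85, 2.85]. Speed limits (rad/s): [2.79, 2.79, 3.14, 3.14, 3.14, 3.14].

INTERFACE

Orientations are given as a unit quaternion [x, y, z, w].
In Python, from station import manip gives the robot as it stands.
- The arm moves only by the tool step_arm, never from a script. Its argument "targets" is text: rows parted by semicolons, each of 4 numbers parted by spaces: the shift along the tool's x, y, z in mm, then the turn about the tool's z in degrees. A call has 1 to 12 rows; each row is the pose to reach, as a shift and turn from the pose commanded when the call began, along the tool's axes at that moment; what a row does not reach only later rows make up. A row lasts 1/10 s, in which the tool goes at most 50 mm and 8.59 degrees, less where a joint would pass 70% of its speed; a pose out of reach is approached as far as the arm can. A call with a gripper value outside its range is refused whole. "gripper" is the closure, from 0 (fully open) to 1 (shut), set as the call begins (left out, the last holds). The fingers move at their own pace and stop on an object; "squeeze" is the grip in N (left out, the last holds). Time passes only in rows, so rows that repeat a pose let the fingers close. It gives the time, the measured TCP pose, the force, the opening and the grip force at its end, in the units of the state.
- manip.sense(): the state, without advancing time (a new reading comes with each control period).
- manip.snapshot(name): name is "scene" or "top"; returns the picture (420x560x3 uint8, red, green, blue); there is no depth.
- manip.get_calibration(name): a dict with "fov_y" (degrees; the focal length in pixels is half the picture's height over the tangent of half this angle, whatever the lens; pixels are square), "cx", "cy" (the principal point, pixels), "extrinsics" (4x4, takes a point from camera to world coordinates). Camera axes: x right, y down, z forward; pixel columns grow to the right and rows downward; lengths in m; the calibration is good to about 2 mm. A picture is of the moment at which its call begins. get_calibration takes no time and is no camera call.
- manip.sign_off(): hands the job in; it is judged then, once.
Trained networks look in the newest picture that a camera, given by its name, has taken for a name from the list of things; names that differ only in an ending like _2 or _b are one class to them, and where a whole thing is asked for, a point or a joint stands for the part that bears it (a point fixed in the world has none). Each returns a list of dicts, best first, with "p" (0 to 1); they miss things now and then, are a little off and sometimes report something else, mostly with a low value. They report only what shows in the picture. A call takes as long as a camera call.
- manip.recognise(camera, query): "position" ([column, row] in pixels, amid what is visible of it).
- manip.masks_of(camera, query): "pixels" (420x560 bool, what is visible of it) and "position" ([column, row] in pixels, amid what is visible of it).
- manip.mark_of(camera, query): "position" ([column, row] in pixels: a listed point, or the origin of a listed thing).
The state is a dict: "t": time; "q": joint angles; "qd": joint speeds; "tau": joint torques, N m; "tcp_pos": TCP position; "tool_rot": TCP orientation; "force": force on the tool from outside, world axes, zero at the start; "ft_torque": the same for the moment, N m; "finger_gap": opening from 0.0 (shut) to 1.0 (fully open); "gripper_force": force on a finger pad.
Only numpy, scipy, OpenCV 4.12 (cv2) and the standard library are available. Lean on these libraries where they do the work, as an engineer would, in place of code of your own. Each camera call takes 0.05 s, during which the arm holds its last target. There are 200 camera calls.

## Working session

There is one attempt and no reset: what is moved stays moved. The work goes in short steps, Python scripts to look and compute and a tool call to move; the robot and the scene stay as the last step left them, time stands still between calls to the robot, and variables do not carry over. Pictures are saved under pics/ and viewed, at most 10 in all, crops included, and the job is handed in when it is done.

Besides the shell and the picture viewer there is one more tool, called after "Request:" by a JSON object that holds its "fn" and its "kwargs". step_arm: Moves the arm, as the interface text tells. Its arguments: {"type":"object","properties":{"targets":{"type":"string"},"gripper":{"type":"number"},"squeeze":{"type":"number"}},"required":["targets"]}

```bash
mkdir -p pics; cat > h.py <<'E'
import numpy as np, cv2
from station import manip
from scipy.spatial.transform import Rotation as R
def ray(cam,px):
    c=manip.get_calibration(cam);f=210/np.tan(np.radians(c["fov_y"])/2);T=np.array(c["extrinsics"])
    d=T[:3,:3]@np.array([(px[0]-c["cx"])/f,(px[1]-c["cy"])/f,1]);return T[:3,3],d
def atz(cam,px,z):
    o,d=ray(cam,px);return o+d*(z-o[2])/d[2]
def save(cam,name):
    im=manip.snapshot(cam);cv2.imwrite(f"pics/{name}.png",im[:,:,::-1]);return im
def tri(p1,p2):
    A=[];b=[]
    for cam,p in (("scene",p1),("top",p2)):
        o,d=ray(cam,p);d=d/np.linalg.norm(d);P=np.eye(3)-np.outer(d,d);A.append(P);b.append(P@o)
    x=np.linalg.lstsq(np.vstack(A),np.hstack(b),rcond=None)[0];return x
def pix(cam,X):
    c=manip.get_calibration(cam);f=210/np.tan(np.radians(c["fov_y"])/2);T=np.linalg.inv(np.array(c["extrinsics"]))
    v=T[:3,:3]@np.array(X)+T[:3,3];return np.array([f*v[0]/v[2]+c["cx"],f*v[1]/v[2]+c["cy"]])
E
python3 - <<'E'
from h import *
a=save("scene","s0");b=save("top","t0")
for c in("scene","top"):
    k=manip.get_calibration(c);print(c,k["fov_y"],k["cx"],k["cy"],np.round(k["extrinsics"],3).tolist())
zs=dict(scoop=0,lip=0,trough=0,feeder=0,hopper=.14,tray=.006,knob=.134,ball0_center=.03,glue=0,sanding_block=0,pencil_pot=0,mallet=0,screwdriver=0,tape_roll=0)
for n,z in zs.items():
    for c in("scene","top"):
        r=manip.mark_of(c,n)
        print(n,c,[(np.round(q["position"]).tolist(),round(q["p"],2),np.round(atz(c,q["position"],z)[:2],3).tolist()) for q in r[:(5 if 'ball' in n else 2)]])
E
```

```text
scene 48.81983374085726 284.6268155243397 204.74167298251936 [[-0.855, 0.319, -0.408, 1.166], [0.518, 0.545, -0.66, 1.01], [0.011, -0.775, -0.632, 1.029], [0.0, 0.0, 0.0, 1.0]]
top 42.52814467584669 284.5366545326555 208.31092463764998 [[0.024, -0.996, 0.084, 0.483], [-1.0, -0.023, 0.011, 0.061], [-0.009, -0.085, -0.996, 1.408], [0.0, 0.0, 0.0, 1.0]]
scoop scene [([309.0, 241.0], 0.84, [0.529, 0.133])]
scoop top [([261.0, 238.0], 0.79, [0.523, 0.137])]
lip scene [([328.0, 226.0], 0.58, [0.436, 0.107])]
lip top [([262.0, 269.0], 0.69, [0.444, 0.132])]
trough scene [([366.0, 278.0], 0.67, [0.471, 0.35]), ([239.0, 177.0], 0.35, [0.566, -0.296])]
trough top [([176.0, 255.0], 0.92, [0.473, 0.356]), ([376.0, 235.0], 0.46, [0.537, -0.165])]
feeder scene [([262.0, 192.0], 0.93, [0.535, -0.166]), ([333.0, 230.0], 0.18, [0.434, 0.132])]
feeder top [([377.0, 236.0], 0.89, [0.534, -0.165]), ([160.0, 295.0], 0.56, [0.37, 0.392])]
hopper scene [([283.0, 173.0], 0.59, [0.511, -0.064])]
hopper top [([338.0, 240.0], 0.83, [0.519, -0.053])]
tray scene [([241.0, 174.0], 0.69, [0.556, -0.299]), ([281.0,
[... 515 characters left out ...]
, 213.0], 0.9, [0.704, -0.132]), ([387.0, 318.0], 0.45, [0.515, 0.495])]
sanding_block top [([367.0, 168.0], 0.62, [0.713, -0.138])]
pencil_pot scene [([194.0, 178.0], 0.71, [0.714, -0.375])]
pencil_pot top [([458.0, 174.0], 0.85, [0.703, -0.377])]
mallet scene [([263.0, 292.0], 0.9, [0.759, 0.242])]
mallet top [([221.0, 149.0], 0.85, [0.755, 0.248])]
screwdriver scene [([336.0, 212.0], 0.72, [0.368, 0.058])]
screwdriver top [([291.0, 300.0], 0.83, [0.365, 0.053]), ([336.0, 239.0], 0.57, [0.526, -0.059])]
tape_roll scene [([385.0, 320.0], 0.77, [0.523, 0.495]), ([194.0, 176.0], 0.31, [0.712, -0.383])]
tape_roll top [([122.0, 236.0], 0.7, [0.52, 0.499]), ([176.0, 254.0], 0.7, [0.477, 0.355])]
```

```bash
python3 -c "
import cv2,numpy as np
a=cv2.imread('pics/s0.png');b=cv2.imread('pics/t0.png')
cv2.imwrite('pics/st.png',cv2.resize(np.vstack([a,b]),None,fx=.71,fy=.71))"
```

```text
(no output)
```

View pics/t0.png

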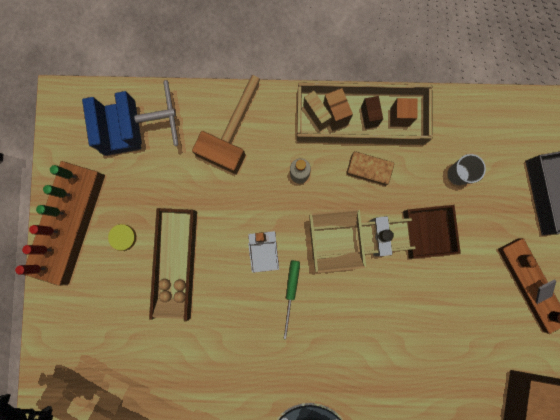

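View pics/s0.png

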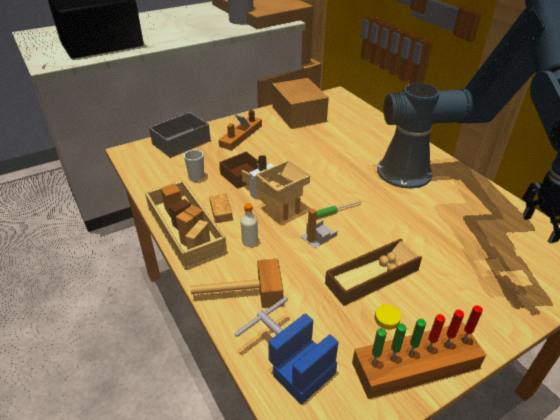

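The top view shows the scoop handle at about (261,238) with its lip toward the robot at (264,270). The trough spans (150–196, 209–319), with the balls at (165–180, 284–297). The hopper mouth is at (312–362, 212–271) and the knob at (386,235). Next I'll refine the yaw angles.

```bash
python3 - <<'E'
from h import *
s=manip.sense();print(s["t"],s["tcp_pos"],R.from_quat(s["tool_rot"]).as_matrix().round(3).tolist(),s["q"])
def rect(cam,n,k=0):
    m=manip.masks_of(cam,n);
    if not m:print(n,None);return
    p=m[0]["pixels"].astype(np.uint8);c=max(cv2.findContours(p,0,2)[0],key=cv2.contourArea)
    r=cv2.minAreaRect(c);return m[0]["p"],cv2.boxPoints(r)
for n,z in(("trough",.055),("scoop",.02),("feeder",.14),("tray",.06)):
    p,b=rect("top",n);print(n,round(p,2),b.round(1).tolist(),[atz("top",q,z)[:2].round(4).tolist() for q in b])
for n in("ball0_center","ball1_center"):
  print([(q["position"],q["p"],atz("top",q["position"],.03)[:2].round(3)) for q in manip.recognise("top",n)])
im=cv2.imread("pics/t0.png")
a=cv2.resize(im[200:330,140:290],None,fx=4,fy=4,interpolation=cv2.INTER_CUBIC)[:,:]
b=cv2.resize(im[200:290,295:465],None,fx=4,fy=4,interpolation=cv2.INTER_CUBIC)
cv2.imwrite("pics/ca.png",a);cv2.imwrite("pics/cb.png",b)
E
```

```text
1.5 [0.15566817 0.60527338 0.23129975] [[-0.968, 0.249, -0.0], [0.249, 0.968, -0.0], [0.0, -0.0, -1.0]] [ 1.14049737e+00  5.27515817e-01  1.43270288e+00  2.78247451e-05
  1.18141969e+00 -1.78507462e-01]
trough 0.96 [[148.60000610351562, 318.8999938964844], [154.89999389648438, 207.39999389648438], [197.5, 209.8000030517578], [191.3000030517578, 321.29998779296875]] [[0.3147, 0.406], [0.5923, 0.4027], [0.5887, 0.2947], [0.3115, 0.2999]]
scoop 0.63 [[247.10000610351562, 233.89999389648438], [274.5, 230.8000030517578], [278.79998779296875, 269.0], [251.3000030517578, 272.1000061035156]] [[0.5323, 0.1708], [0.5418, 0.1005], [0.4444, 0.0871], [0.435, 0.1571]]
feeder 0.58 [[307.6000061035156, 213.1999969482422], [454.79998779296875, 198.5], [460.70001220703125, 258.20001220703125], [313.6000061035156, 272.8999938964844]] [[0.5799, 0.0201], [0.6226, -0.3253], [0.4829, -0.3388], [0.4406, 0.0034]]
tray 0.59 [[308.20001220703125, 213.0], [454.20001220703125, 199.10000610351562], [459.79998779296875, 258.8999938964844], [313.8999938964844, 272.79998779296875]] [[0.5867, 0.0162], [0.63, -0.3482], [0.4813, -0.3618], [0.4384, -0.0009]]
[]
[([162.9, 293.7], 0.42, array([0.376, 0.379]))]
```

View pics/ca.png

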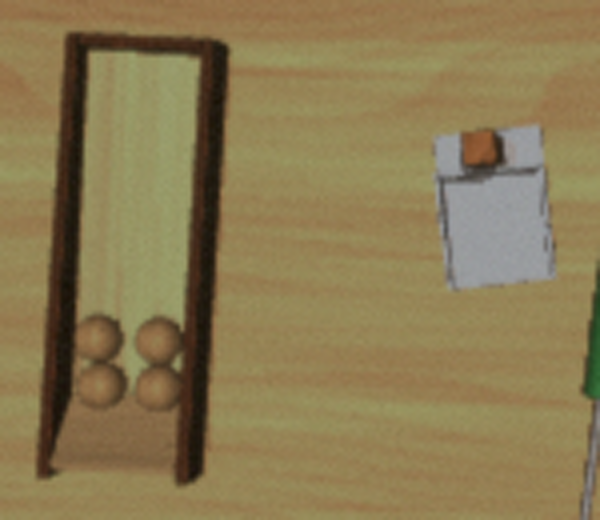

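View pics/cb.png

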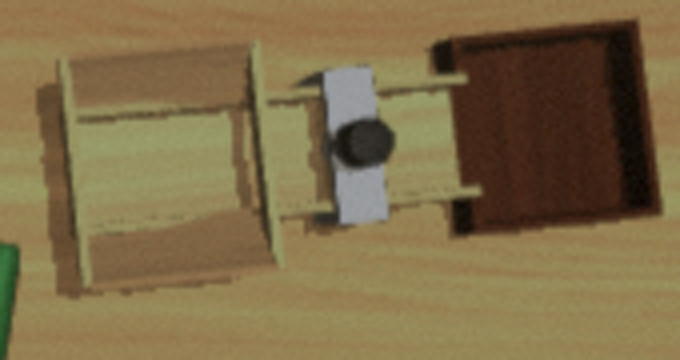

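```bash
python3 - <<'E'
from h import *
A=lambda L,o,z:np.array([atz("top",(o[0]+u/4,o[1]+v/4),z)[:2] for u,v in L])
a=(140-.375,200-.375);b=(295-.375,200-.375)
ang=lambda v:np.degrees(np.arctan2(v[1],v[0])).round(1)
t=A([(66,33),(228,42),(200,485),(38,478)],a,.055);print("trough",t.round(4).tolist(),ang(t[0]-t[3]),ang(t[1]-t[2]),ang(t[0]-t[1])-90)
print("balls",A([(98,338),(159,340),(102,385),(158,388)],a,.027).round(4).tolist())
s=A([(434,137),(541,125),(555,277),(452,290)],a,0);print("scoop base",s.round(4).tolist(),ang(s[0]-s[3]),ang(s[1]-s[2]),ang(s[0]-s[1])-90)
print("lipmid",s[2:].mean(0).round(4),"heelmid",s[:2].mean(0).round(4),"handle top",A([(481,147)],a,.125).round(4))
h=A([(58,58),(255,42),(283,265),(85,290)],b,.145);print("hopper",h.round(4).tolist(),h.mean(0).round(4),ang(h[0]-h[1])-90,ang(h[3]-h[2])-90,ang(h[0]-h[3]),ang(h[1]-h[2]))
k=A([(322,70),(372,67),(388,220),(340,222)],b,.101);print("bridge",k.mean(0).round(4),ang(k[0]-k[3]),ang(k[1]-k[2]))
print("knob top",A([(366,141)],b,.153).round(4))
y=A([(637,20),(662,213),(450,237)],b,.055);print("tray",y.round(4).tolist())
E
```

```text
trough [[0.5912, 0.3994], [0.5878, 0.297], [0.3125, 0.304], [0.3143, 0.4047]] -1.1 -1.5 -1.9000000000000057
balls [[0.3994, 0.3775], [0.3991, 0.3387], [0.37, 0.3737], [0.3689, 0.3381]]
scoop base [[0.5331, 0.1697], [0.5425, 0.1001], [0.4442, 0.0886], [0.4342, 0.1551]] 8.4 6.7 7.700000000000003
lipmid [0.4392 0.1219] heelmid [0.5378 0.1349] handle top [[0.5233 0.1319]]
hopper [[0.5775, 0.0167], [0.5896, -0.0985], [0.46, -0.1163], [0.4428, -0.0016]] [ 0.5175 -0.0499] 6.0 8.5 7.8 7.8
bridge [ 0.5326 -0.1654] 7.3 6.4
knob top [[ 0.5328 -0.1624]]
tray [[0.6165, -0.349], [0.4962, -0.3642], [0.4781, -0.2325]]
```

```bash
cat >> h.py <<'E'
def go(x,y,z,yaw):
    "mm/deg move to world TCP x,y,z with tool x at yaw (deg)"
    s=manip.sense();M=R.from_quat(s["tool_rot"]).as_matrix();d=M.T@(np.array([x,y,z])-s["tcp_pos"])*1000
    cur=np.degrees(np.arctan2(M[1,0],M[0,0]));print("t",round(s["t"],2),"d",d.round(1),"turn",round(-((yaw-cur+180)%360-180),1),"F",np.round(s["force"],1),"grip",round(s["gripper_force"],1),"gap",round(s["finger_gap"],3))
E
python3 -c "
from h import *
go(.523,.1325,.16,187.6)"
```

```text
t 1.8 d [-473.5 -366.4   71.3] turn -22.0 F [ 0.9  0.7 -0.6] grip 0.0 gap 0.998
```

Request:
{"fn": "step_arm", "kwargs": {"targets": "-237 -183 20 -11;-474 -366 20 -22;-474 -366 20 -22;-474 -366 20 -22;-474 -366 20 -22;-474 -366 20 -22;-474 -366 20 -22;-474 -366 20 -22;-474 -366 20 -22;-474 -366 20 -22;-474 -366 20 -22;-474 -366 20 -22", "gripper": 0}}

```text
t: 3.0
tcp_pos: [0.523, 0.1331, 0.2116]
tool_rot: [-0.066, 0.998, 0.0, 0.0]
force: [-0.2, 0.3, 0.3]
finger_gap: 0.997
gripper_force: 0.0
```

```bash
python3 -c "
from h import *
go(.523,.1325,.078,187.6)"
```

```text
t 3.0 d [  0.2  -0.6 133.6] turn -0.1 F [-0.2  0.3  0.3] grip 0.0 gap 0.997
```

Down and grip.

Request:
{"fn": "step_arm", "kwargs": {"targets": "0 -1 50 0;0 -1 100 0;0 -1 134 0;0 -1 134 0;0 -1 134 0"}}

```text
t: 3.5
tcp_pos: [0.5222, 0.134, 0.0775]
tool_rot: [-0.066, 0.998, -0.0, -0.0]
force: [0.4, -0.4, 0.3]
finger_gap: 1.0
gripper_force: 0.0
```

Request:
{"fn": "step_arm", "kwargs": {"targets": "0 0 0 0;0 0 0 0;0 0 0 0;0 0 0 0;0 0 0 0;0 0 0 0", "gripper": 1, "squeeze": 70}}

```text
t: 4.1
tcp_pos: [0.5226, 0.1339, 0.0784]
tool_rot: [-0.066, 0.998, -0.0, 0.001]
force: [-0.1, -0.6, 7.2]
finger_gap: 0.223
gripper_force: 69.3
```

```bash
python3 -c "
from h import *
go(.523,.1325,.078,187.6);save('scene','s1')
im=cv2.imread('pics/s1.png')[150:290,230:440];cv2.imwrite('pics/s1c.png',cv2.resize(im,None,fx=3,fy=3))"
```

```text
t 4.1 d [-0.2 -1.5  0.4] turn -0.0 F [-0.1 -0.6  7.2] grip 69.3 gap 0.223
```

View pics/s1c.png

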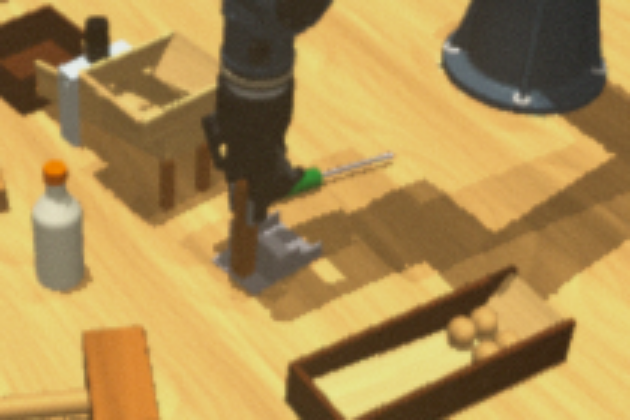

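```bash
python3 -c "
from h import *
f=lambda X:((pix('scene',X)-[230,150])*3).round(0)
c,s=np.cos(np.radians(7.6)),np.sin(np.radians(7.6))
for z in(.125,.045,.02):
  for a,b in((10,10),(10,-10),(-10,10),(-10,-10)):
    print(z,a,b,f([.523+(a*c-b*s)/1e3,.1325+(a*s+b*c)/1e3,z]))
print(f([.5226,.1339,.078]))
save('top','t1');print(manip.mark_of('scene','scoop'),manip.mark_of('scene','lip'))
im=cv2.imread('pics/t1.png')[215:285,230:310];cv2.imwrite('pics/t1c.png',cv2.resize(im,None,fx=5,fy=5))"
```

```text
0.125 10 10 [247. 190.]
0.125 10 -10 [234. 180.]
0.125 -10 10 [262. 182.]
0.125 -10 -10 [249. 172.]
0.045 10 10 [243. 248.]
0.045 10 -10 [231. 238.]
0.045 -10 10 [257. 240.]
0.045 -10 -10 [245. 230.]
0.02 10 10 [242. 265.]
0.02 10 -10 [230. 255.]
0.02 -10 10 [256. 257.]
0.02 -10 -10 [244. 247.]
[247. 216.]
[{'position': [310.8, 237.5], 'p': 0.84}] [{'position': [331.3, 229.0], 'p': 0.79}]
```

View pics/t1c.png

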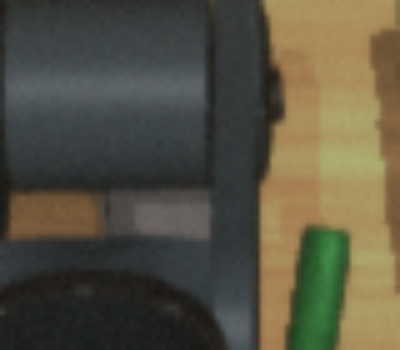

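Request:
{"fn": "step_arm", "kwargs": {"targets": "0 0 -30 0;0 0 -65 0;0 0 -95 0;0 0 -95 0"}}

```text
t: 4.7
tcp_pos: [0.5246, 0.1343, 0.1761]
tool_rot: [-0.066, 0.998, -0.0, 0.004]
force: [0.4, -0.3, -1.8]
finger_gap: 0.225
gripper_force: 69.0
```

```bash
python3 -c "
from h import *
go(.5265,.3498,.172,178.5)"
```

```text
t 4.7 d [-30.3 213.4   4.2] turn 9.1 F [ 0.4 -0.3 -1.8] grip 69.0 gap 0.225
```

Request:
{"fn": "step_arm", "kwargs": {"targets": "-10 40 2 3;-20 85 2 6;-30 130 2 9;-30 175 2 9;-30 213 2 9;-30 213 2 9;-30 213 2 9"}}

```text
t: 5.4
tcp_pos: [0.5221, 0.3494, 0.1686]
tool_rot: [0.011, 1.0, -0.001, -0.001]
force: [-0.1, -0.5, -1.4]
finger_gap: 0.223
gripper_force: 69.4
```

```bash
python3 -c "
from h import *
go(.5265,.3498,.106,178.5);save('scene','s2');a=save('top','t2')
print(manip.mark_of('scene','lip'),manip.mark_of('top','lip'),manip.mark_of('scene','scoop'),manip.mark_of('top','scoop'))
im=np.hstack([cv2.resize(cv2.imread('pics/s2.png')[200:320,310:440],None,fx=3,fy=3),cv2.resize(cv2.imread('pics/t2.png')[200:320,140:270],None,fx=3,fy=3)]);cv2.imwrite('pics/s2c.png',im)"
```

```text
t 5.4 d [-4.5  0.6 62.6] turn 0.2 F [-0.1 -0.5 -1.4] grip 69.4 gap 0.223
[{'position': [381.6, 250.7], 'p': 0.83}] [{'position': [459.1, 176.5], 'p': 0.22}] [{'position': [353.4, 262.2], 'p': 0.71}] [{'position': [171.1, 235.3], 'p': 0.94}, {'position': [299.7, 174.2], 'p': 0.55}, {'position': [222.9, 151.2], 'p': 0.25}]
```

View pics/s2c.png

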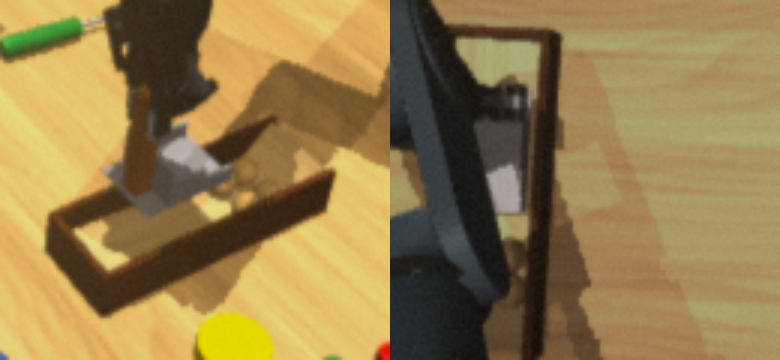

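```bash
python3 -c "
from h import *
print('lip', atz('scene',(381.6,250.7),.09).round(4),'exp',.5221-.085,.3494+.002)
print('origin', atz('scene',(353.4,262.2),.09).round(4), atz('top',(171.1,235.3),.09).round(4))
f=lambda X:((pix('scene',X)-[310,200])*3).round(0)
for z in(.09,.215):print(f([.5321,.3494,z]))
for p in((527,88),(523,213)):print(atz('top',((p[0]-390)/3+140,p[1]/3+200),.11).round(4))
"
```

```text
lip [0.4283 0.3499 0.09  ] exp 0.4371 0.3514
origin [0.5262 0.3448 0.09  ] [0.522 0.351 0.09 ]
[128. 192.]
[143.  92.]
[0.5366 0.3121 0.11  ]
[0.4368 0.3114 0.11  ]
```

Request:
{"fn": "step_arm", "kwargs": {"targets": "-2 0 20 0;-4 0 40 0;-4 0 52 0;-4 0 60 0;-4 0 62 0;-4 0 62 0"}}

```text
t: 6.3
tcp_pos: [0.5299, 0.3501, 0.1112]
tool_rot: [0.014, 1.0, 0.002, 0.003]
force: [2.0, 3.6, 0.5]
finger_gap: 0.225
gripper_force: 77.3
```

```bash
python3 -c "
from h import *
s=manip.sense();print(s['tcp_pos'],s['ft_torque']);go(.5265,.3498,.102,178.5)"
```

```text
[0.52989141 0.35011904 0.11121121] [ 0.90034134 -0.25853651 -0.15662514]
t 6.3 d [ 3.4 -0.5  9.2] turn -0.1 F [2.  3.6 0.5] grip 77.3 gap 0.225
```

Request:
{"fn": "step_arm", "kwargs": {"targets": "0 2 0 0;0 3 0 0;0 3 0 0"}}

```text
t: 6.6
tcp_pos: [0.5265, 0.3511, 0.1066]
tool_rot: [0.012, 1.0, -0.001, -0.002]
force: [0.1, 0.4, -1.4]
finger_gap: 0.222
gripper_force: 77.0
```

```bash
python3 -c "
from h import *
s=manip.sense();print(s['tcp_pos'],s['ft_torque']);go(.5265,.3528,.102,178.5)"
```

```text
[0.52654033 0.35113402 0.10664595] [ 0.04161143 -0.01795695 -0.00170212]
t 6.6 d [0.1 1.7 4.6] turn 0.1 F [ 0.1  0.4 -1.4] grip 77.0 gap 0.222
```

Request:
{"fn": "step_arm", "kwargs": {"targets": "0 1 2 0;0 1 4 0;0 1 5 0;0 1 5 0"}}

```text
t: 7.0
tcp_pos: [0.5273, 0.3527, 0.1028]
tool_rot: [0.012, 1.0, -0.0, -0.001]
force: [-0.5, -1.0, -1.1]
finger_gap: 0.226
gripper_force: 77.1
```

Request:
{"fn": "step_arm", "kwargs": {"targets": "6 -1 0.5 0;14 -1 1.2 0;22 -1 1.9 0;30 -1 2.6 0;36 -1 3.1 0;42 -1 3.6 0;48 -1 4.1 0;52 -1 4.5 0;56 -1 4.8 0;60 -1 5.2 0"}}

```text
t: 8.0
tcp_pos: [0.4675, 0.3535, 0.0982]
tool_rot: [0.012, 1.0, 0.0, 0.0]
force: [0.1, -0.3, -1.8]
finger_gap: 0.224
gripper_force: 77.2
```

```bash
python3 -c "
from h import *
go(.4385,.3525,.0959,178.5);save('scene','s3');im=cv2.resize(cv2.imread('pics/s3.png')[215:315,320:440],None,fx=4,fy=4);cv2.imwrite('pics/s3c.png',im)"
```

```text
t 8.0 d [28.9 -1.8  2.3] turn 0.1 F [ 0.1 -0.3 -1.8] grip 77.2 gap 0.224
```

View pics/s3c.png

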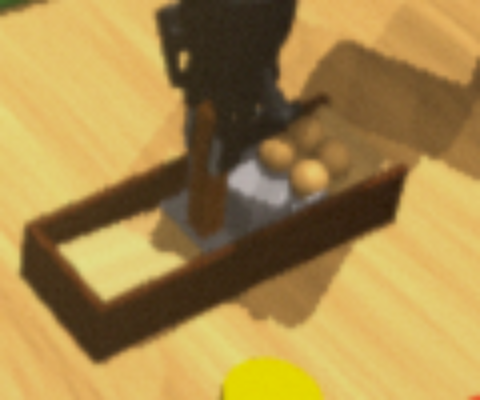

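Request:
{"fn": "step_arm", "kwargs": {"targets": "4 -1 1 0;8 -1 1.5 0;12 -1 2 0;16 -1 2.4 0;20 -1 2.7 0;23 -1 3 0;26 -1 3 0;28 -1 3 0;30 -1 3 0;30 -1 3 0"}}

```text
t: 9.05
tcp_pos: [0.4394, 0.3534, 0.0958]
tool_rot: [0.012, 1.0, 0.0, 0.002]
force: [5.4, -2.8, -1.3]
finger_gap: 0.22
gripper_force: 77.2
```

```bash
python3 -c "
from h import *
go(.4385,.3525,.0959,178.5);save('scene','s4');im=cv2.resize(cv2.imread('pics/s4.png')[215:315,320:440],None,fx=4,fy=4);cv2.imwrite('pics/s4c.png',im)"
```

```text
t 9.05 d [ 0.9 -0.9 -0.1] turn 0.1 F [ 5.4 -2.8 -1.3] grip 77.2 gap 0.22
```

View pics/s4c.png

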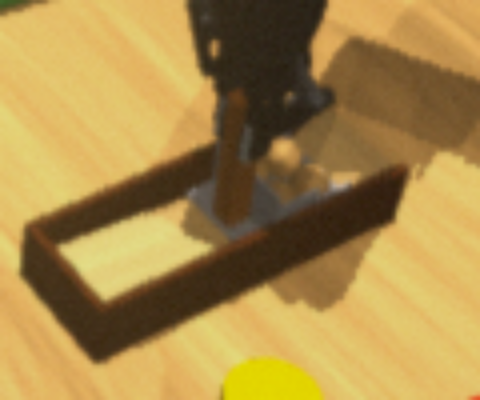

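Request:
{"fn": "step_arm", "kwargs": {"targets": "-2 -1.5 0 0;-2 -1.5 -2 0;1 -1.5 -5 0;4 -1.5 -9 0;7 -1.5 -13 0;11 -1.5 -17 0;14 -1.5 -21 0;18 -1.5 -25 0;21 -1.5 -29 0;24 -1.5 -33 0;28 -1.5 -37 0;31 -1.5 -41 0"}}

```text
t: 10.3
tcp_pos: [0.4042, 0.3509, 0.1361]
tool_rot: [0.012, 1.0, -0.002, -0.002]
force: [-1.4, -0.2, -2.4]
finger_gap: 0.226
gripper_force: 77.1
```

```bash
cat >> h.py <<'E'
def balls(z):
    for c in("scene","top"):
        manip.snapshot(c)
        for n in("ball0_center",):
            print(c,[(np.round(q["position"],1).tolist(),round(q["p"],2),atz(c,q["position"],z)[:2].round(3).tolist()) for q in manip.recognise(c,n)+manip.mark_of(c,n)])
E
python3 -c "
from h import *
go(.41,.3525,.14,178.5);balls(.075)
print(manip.mark_of('scene','lip'),pix('scene',[.325,.353,.058]))"
```

```text
t 10.3 d [-5.7  1.7 -3.9] turn 0.1 F [-1.4 -0.2 -2.4] grip 77.1 gap 0.226
scene [([403.6, 240.5], 0.65, [0.331, 0.34]), ([265.3, 175.5], 0.22, [0.525, -0.16]), ([400.7, 239.2], 0.62, [0.335, 0.331])]
top [([179.0, 311.7], 0.54, [0.336, 0.327]), ([174.8, 309.3], 0.44, [0.342, 0.338]), ([387.1, 233.5], 0.59, [0.539, -0.179]), ([176.4, 307.5], 0.48, [0.346, 0.334])]
[{'position': [410.1, 241.0], 'p': 0.67}] [407.2221211  246.53591358]
```

Request:
{"fn": "step_arm", "kwargs": {"targets": "1 0 0 0;2 0 0.5 0;3 0 2 0;4 0 4 0;4 0 6 0;4 0 8 0;4 0 10 0;4 0 12 0;4 0 12 0", "squeeze": 40}}

```text
t: 11.55
tcp_pos: [0.4044, 0.3535, 0.1253]
tool_rot: [0.013, 1.0, 0.001, 0.002]
force: [1.7, 1.5, 7.2]
finger_gap: 0.222
gripper_force: 78.5
```

```bash
python3 -c "
from h import *
go(.40,.3509,.2,178.5);balls(.075)
print(manip.mark_of('scene','lip'),manip.mark_of('scene','scoop'),pix('scene',[.315,.353,.056]))
save('scene','s5');im=cv2.resize(cv2.imread('pics/s5.png')[200:300,330:450],None,fx=5,fy=5);cv2.imwrite('pics/s5c.png',im)"
```

```text
t 11.55 d [  4.1  -2.6 -74.7] turn 0.0 F [1.7 1.5 7.2] grip 78.5 gap 0.222
scene [([400.9, 243.3], 0.51, [0.346, 0.345]), ([333.1, 209.6], 0.66, [0.429, 0.115]), ([398.5, 243.0], 0.64, [0.352, 0.34]), ([262.1, 161.4], 0.21, [0.491, -0.244])]
top [([176.8, 308.9], 0.61, [0.343, 0.333]), ([374.9, 239.4], 0.7, [0.524, -0.149]), ([177.3, 309.5], 0.54, [0.342, 0.332]), ([224.2, 147.4], 0.48, [0.745, 0.23])]
[{'position': [411.7, 243.7], 'p': 0.76}] [{'position': [388.9, 258.2], 'p': 0.81}] [409.58287209 245.83045837]
```

View pics/s5c.png

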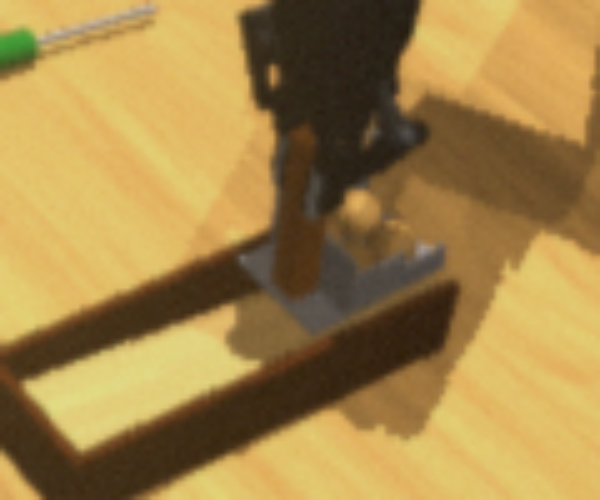

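Request:
{"fn": "step_arm", "kwargs": {"targets": "0 -1 -2 0;0 -2 -6 0;0 -2 -12 0;0 -2 -20 0;0 -2 -30 0;0 -2 -42 0;0 -2 -56 0;0 -2 -72 0;0 -2 -88 0;0 -2 -104 0;0 -2 -118 0;0 -2 -128 0"}}

```text
t: 13.2
tcp_pos: [0.4028, 0.3505, 0.2541]
tool_rot: [0.012, 1.0, 0.0, 0.001]
force: [-0.0, -0.1, -1.6]
finger_gap: 0.221
gripper_force: 77.1
```

```bash
python3 -c "
from h import *
for c in('scene','top'):
  manip.snapshot(c)
  for n in('lip','scoop','ball0_center'):print(c,n,[(np.round(q['position'],1).tolist(),round(q['p'],2)) for q in manip.mark_of(c,n)+manip.recognise(c,n)])
s=manip.sense();x,y,z=s['tcp_pos'];print(x,y,z)
for a in(0,6):
  c_,s_=np.cos(np.radians(a)),np.sin(np.radians(a))
  # pivot at grasp point z+.019, vector to lip (-.085,-.0975)
  L=[x+(-.085*c_-.0975*s_),y,z+.019+(.085*s_-.0975*c_)]
  O=[x+(-.0975*s_),y,z+.019-.0975*c_];print(a,pix('scene',L).round(1),pix('scene',O).round(1),pix('top',O).round(1))
B=[x-.045,y,z-.0784+.02];print('ballexp',pix('scene',B),pix('top',B))
go(.5178+.012,-.05-.03,.27,97.3)"
```

```text
scene lip [([421.1, 211.4], 0.97), ([398.3, 218.5], 0.93)]
scene scoop [([393.0, 222.2], 0.85), ([398.0, 215.8], 0.87)]
scene ball0_center [([409.2, 209.2], 0.38), ([409.0, 207.1], 0.47)]
top lip [([157.7, 328.4], 0.89), ([169.8, 311.9], 0.72), ([373.9, 233.0], 0.56)]
top scoop [([159.0, 289.6], 0.77), ([171.2, 310.1], 0.89)]
top ball0_center [([162.4, 315.1], 0.69), ([167.7, 318.0], 0.46)]
0.4025209519031269 0.35055576013059786 0.25197623184337653
0 [415.8 216. ] [393.2 226.1] [161.1 286.6]
6 [419.  212.4] [396.  224.7] [160.9 291.2]
ballexp [406.58820217 215.29135189] [158.09399497 307.5286335 ]
t 13.9 d [-138.  -427.3  -18. ] turn 81.3 F [-0.1  0.1 -1.9] grip 77.1 gap 0.226
```

Request:
{"fn": "step_arm", "kwargs": {"targets": "-0.5 -1.5 0 0.3;-2 -6 -1 1.1;-4 -14 -2 2.5;-7 -25 -3 4.5;-11 -39 -4 7;-16.5 -55.5 -6 10;-22.5 -75 -8 13.8;-29 -98.5 -10 18;-37 -125 -12 22.8;-46 -154 -14 28.2;-55.5 -186.5 -16 34.1;-66 -222 -18 40.6"}}

```text
t: 15.1
tcp_pos: [0.463, 0.1249, 0.2705]
tool_rot: [0.362, 0.932, 0.0, 0.0]
force: [0.8, 0.5, -2.6]
finger_gap: 0.221
gripper_force: 77.1
```

Request:
{"fn": "step_arm", "kwargs": {"targets": "-31 -20 0 6.5;-59.5 -38.5 0 12.4;-85 -55 0 17.8;-108 -69.5 0 22.6;-128.5 -83 0 26.8;-146 -94 0 30.5;-160.5 -103.5 0 33.6;-173 -111.5 0 36.1;-182.5 -117.5 0 38.1;-189 -122 0 39.5;-193.5 -124.5 0 40.3;-195 -125.5 0 40.6"}}

```text
t: 16.3
tcp_pos: [0.524, -0.0968, 0.2701]
tool_rot: [0.66, 0.751, 0.0, -0.0]
force: [-0.8, 0.7, -2.0]
finger_gap: 0.224
gripper_force: 77.1
```

Request:
{"fn": "step_arm", "kwargs": {"targets": "0 0 0 0;0 0 0 0;0 0 0 0"}}

```text
t: 16.6
tcp_pos: [0.5237, -0.0962, 0.2702]
tool_rot: [0.66, 0.751, 0.0, -0.0]
force: [-0.3, -0.7, -0.8]
finger_gap: 0.223
gripper_force: 77.1
```

```bash
python3 -c "
from h import *
for c in('scene','top'):
  manip.snapshot(c)
  for n in('lip','scoop','ball0_center'):print(c,n,[(np.round(q['position'],1).tolist(),round(q['p'],2)) for q in manip.mark_of(c,n)+manip.recognise(c,n)])
s=manip.sense();P=s['tcp_pos'];u=np.array([np.cos(np.radians(97.4)),np.sin(np.radians(97.4)),0])
for a in(0,6):
  c_,s_=np.cos(np.radians(a)),np.sin(np.radians(a))
  L=P+u*(.085*c_+.0975*s_)+[0,0,.019+.085*s_-.0975*c_];O=P+u*.0975*s_+[0,0,.019-.0975*c_]
  B=P+u*.045+[0,0,-.055];print(a,[pix(c,q).round(1).tolist() for c in('scene','top') for q in (L,O,B)])
go(.5237,-.0963,.215,97.4)"
```

```text
scene lip [([293.0, 164.7], 0.86), ([278.4, 151.6], 0.93)]
scene scoop [([274.5, 156.0], 0.65), ([276.9, 149.5], 0.94)]
scene ball0_center [([292.5, 158.7], 0.57)]
top lip [([318.9, 242.6], 0.62), ([301.1, 174.4], 0.24), ([323.1, 241.4], 0.84)]
top scoop [([358.1, 240.2], 0.98), ([177.7, 255.2], 0.31), ([326.9, 240.4], 0.91)]
top ball0_center [([336.2, 248.9], 0.67), ([320.1, 242.1], 0.59), ([334.5, 245.7], 0.69)]
0 [[290.8, 167.8], [274.5, 156.2], [283.1, 156.1], [322.3, 241.5], [359.9, 237.5], [341.0, 239.4]]
6 [[292.8, 166.7], [276.4, 157.4], [283.1, 156.1], [318.2, 241.9], [355.4, 238.0], [341.0, 239.4]]
t 17.3 d [ 0.5 -0.1 55.2] turn -0.0 F [-0.3  0.3 -2.7] grip 77.1 gap 0.225
```

Request:
{"fn": "step_arm", "kwargs": {"targets": "0 0 4 0;0 0 12 0;0 0 22 0;0 0 32 0;0 0 41 0;0 0 49 0;0 0 56 0;0 0 61 0;0 0 64 0;0 0 66 0;0 0 66 0"}}

```text
t: 18.4
tcp_pos: [0.5247, -0.0971, 0.2205]
tool_rot: [0.659, 0.752, 0.001, 0.004]
force: [-25.8, 9.0, 94.3]
finger_gap: 0.224
gripper_force: 90.4
```

```bash
python3 -c "
from h import *
go(.5237,-.0963,.204,97.4);print(manip.sense()['ft_torque'])
manip.snapshot('top');print(manip.mark_of('top','lip'),manip.recognise('top','ball0_center'))"
```

```text
t 18.4 d [ 1.  -1.  16.5] turn 0.1 F [-25.8   9.   94.3] grip 90.4 gap 0.224
[ 1.5447376   5.52600335 -0.10347699]
[{'position': [318.8, 241.1], 'p': 0.79}] [{'position': [333.7, 244.3], 'p': 0.65}]
```

Request:
{"fn": "step_arm", "kwargs": {"targets": "0 0 -8 0;0 0 -16 0;0 0 -24 0;0 0 -24 0"}}

```text
t: 18.95
tcp_pos: [0.5245, -0.097, 0.2283]
tool_rot: [0.66, 0.751, 0.0, 0.001]
force: [-0.5, 0.0, -2.0]
finger_gap: 0.221
gripper_force: 77.1
```

```bash
python3 -c "
from h import *
go(.5237,-.0963,.204,97.4);print(manip.sense()['ft_torque'])
for c in('scene','top'):
  manip.snapshot(c)
  for n in('lip','scoop','ball0_center'):print(c,n,[(np.round(q['position'],1).tolist(),round(q['p'],2)) for q in manip.mark_of(c,n)+manip.recognise(c,n)])
s=manip.sense();P=s['tcp_pos'];u=np.array([np.cos(np.radians(97.4)),np.sin(np.radians(97.4)),0])
for a in(-6,0,6):
  c_,s_=np.cos(np.radians(a)),np.sin(np.radians(a))
  L=P+u*(.085*c_+.0975*s_)+[0,0,.019+.085*s_-.0975*c_];O=P+u*.0975*s_+[0,0,.019-.0975*c_]
  print(a,[pix(c,q).round(1).tolist() for c in('scene','top') for q in (L,O)])
cv2.imwrite('pics/t6.png',manip.snapshot('top')[:,:,::-1])"
```

```text
t 18.95 d [ 0.8 -0.7 24.3] turn -0.0 F [-0.5  0.  -2. ] grip 77.1 gap 0.221
[-0.0492693   0.02151001  0.02448444]
scene lip [([293.1, 176.5], 0.86), ([279.0, 160.1], 0.73), ([324.1, 213.7], 0.56), ([262.2, 178.8], 0.17)]
scene scoop [([271.8, 164.2], 0.79), ([293.4, 177.7], 0.63), ([276.0, 161.7], 0.71), ([195.3, 164.4], 0.36)]
scene ball0_center [([291.2, 166.9], 0.41), ([289.2, 166.9], 0.5)]
top lip [([344.6, 247.8], 0.7), ([317.7, 241.9], 0.69), ([460.1, 177.5], 0.58), ([173.9, 253.4], 0.18), ([322.8, 241.1], 0.62)]
top scoop [([354.7, 239.1], 0.6), ([324.3, 239.6], 0.77)]
top ball0_center [([333.9, 248.2], 0.41)]
-6 [[288.5, 179.1], [272.7, 165.2], [325.5, 241.5], [361.9, 237.6]]
0 [[290.6, 178.6], [274.5, 166.7], [321.2, 241.9], [357.5, 238.1]]
6 [[292.5, 177.6], [276.4, 168.0], [317.2, 242.3], [353.2, 238.5]]
```

Request:
{"fn": "step_arm", "kwargs": {"targets": "3 0 0 0;3 0 2 0;3 0 4 0;3 0 5 0;3 0 6 0;3 0 6 0"}}

```text
t: 20.3
tcp_pos: [0.5234, -0.0938, 0.222]
tool_rot: [0.66, 0.751, -0.0, -0.0]
force: [0.4, 1.0, -2.3]
finger_gap: 0.223
gripper_force: 77.1
```

```bash
python3 -c "
from h import *
go(.5237,-.0963,.204,97.4);print(manip.sense()['ft_torque'])"
```

```text
t 20.3 d [-2.5 -0.  18. ] turn -0.0 F [ 0.4  1.  -2.3] grip 77.1 gap 0.223
[-0.00689618 -0.01492672 -0.04641179]
```

Request:
{"fn": "step_arm", "kwargs": {"targets": "0 0 2 0;0 0 4 0;0 0 6 0;0 0 8 0;0 0 8 0"}}

```text
t: 20.8
tcp_pos: [0.5232, -0.0937, 0.2138]
tool_rot: [0.66, 0.751, -0.0, -0.0]
force: [0.1, 0.1, -1.7]
finger_gap: 0.224
gripper_force: 77.0
```

Request:
{"fn": "step_arm", "kwargs": {"targets": "0 0 3 0;0 0 6 0;0 0 8 0;0 0 10 0;0 0 10 0"}}

```text
t: 21.3
tcp_pos: [0.5233, -0.0937, 0.2038]
tool_rot: [0.66, 0.751, -0.0, -0.0]
force: [0.1, -0.0, -2.2]
finger_gap: 0.227
gripper_force: 77.0
```

Request:
{"fn": "step_arm", "kwargs": {"targets": "3 0 0 0;7 0 -3 0;11 0 -6 0;15 0 -8 0;19 0 -11 0;23 0 -13 0;27 0 -15 0;30 0 -17 0", "squeeze": 35}}

```text
t: 22.1
tcp_pos: [0.5207, -0.0668, 0.2226]
tool_rot: [0.66, 0.752, -0.002, 0.003]
force: [-0.8, -6.7, -0.9]
finger_gap: 0.226
gripper_force: 77.3
```

```bash
cat >> h.py <<'E'
def tilt():
    "fit scoop tilt (lip up positive) from the marks, yaw 97.4"
    s=manip.sense();P=s['tcp_pos'];u=np.array([np.cos(np.radians(97.4)),np.sin(np.radians(97.4)),0]);W=P+[0,0,.019]
    for c in('scene','top'):
        manip.snapshot(c);l=manip.mark_of(c,'lip');o=manip.mark_of(c,'scoop')
        print(c,[(np.round(q['position']).tolist(),round(q['p'],2)) for q in l[:2]+o[:2]])
        if not(l and o):continue
        l=l[0]['position'];o=o[0]['position'];best=[]
        for a in range(-60,20,1):
            k,n=np.cos(np.radians(a)),np.sin(np.radians(a))
            L=W+u*(.085*k+.0975*n)+[0,0,.085*n-.0975*k];O=W+u*.0975*n-[0,0,.0975*k]
            best.append((np.linalg.norm(pix(c,L)-l)+np.linalg.norm(pix(c,O)-o),a,L.round(3)))
        print(min(best,key=lambda q:q[0]))
    print(P,s['force'],s['gripper_force'],s['t'])
    for c in('scene','top'):print('balls',[(np.round(q['position']).tolist(),round(q['p'],2)) for q in manip.recognise(c,'ball0_center')])
E
python3 -c "
from h import *
tilt()"
```

```text
scene [([294.0, 183.0], 0.69), ([274.0, 170.0], 0.59)]
(np.float64(4.932643091719385), -11, array([ 0.512, -0.002,  0.13 ]))
top [([313.0, 243.0], 0.71), ([223.0, 150.0], 0.48), ([352.0, 239.0], 0.43)]
(np.float64(3.76080879101922), -8, array([0.512, 0.003, 0.133]))
[ 0.52068437 -0.06676848  0.22264191] [-0.84056213 -6.71286401 -0.93794036] 77.2944688796997 22.1
balls [([295.0, 174.0], 0.46)]
balls [([323.0, 250.0], 0.43)]
```

Request:
{"fn": "step_arm", "kwargs": {"targets": "4 0 -2 0;9 0 -4 0;14 0 -6 0;19 0 -7 0;24 0 -9 0;29 0 -10 0;34 0 -11 0;39 0 -12 0;44 0 -12 0;49 0 -13 0;52 0 -13 0"}}

```text
t: 23.6
tcp_pos: [0.5157, -0.0162, 0.2383]
tool_rot: [0.659, 0.752, -0.001, 0.006]
force: [-2.0, -11.0, 12.6]
finger_gap: 0.221
gripper_force: 78.9
```

```bash
python3 -c "
from h import *
tilt()"
```

```text
scene [([291.0, 184.0], 0.74), ([276.0, 160.0], 0.69)]
(np.float64(3.166219097351343), -41, array([ 0.516, -0.016,  0.128]))
top [([375.0, 236.0], 0.27)]
[ 0.51566316 -0.0162014   0.23826863] [ -1.97270481 -11.02968697  12.5937363 ] 78.92285227775574 23.6
balls [([296.0, 175.0], 0.38)]
balls []
```

Request:
{"fn": "step_arm", "kwargs": {"targets": "-2 0 -4 0;-6 0 -8 0;-12 0 -10 0;-18 0 -10 0;-24 0 -10 0;-30 0 -10 0;-36 0 -10 0;-42 0 -10 0;-46 0 -10 0;-46 0 -10 0"}}

```text
t: 25.0
tcp_pos: [0.5191, -0.0587, 0.2442]
tool_rot: [0.66, 0.751, 0.0, 0.0]
force: [0.1, 0.1, -2.1]
finger_gap: 0.226
gripper_force: 77.0
```

```bash
python3 -c "
from h import *
tilt()
for c in('scene','top'):
  m=manip.masks_of(c,'ball0_center');print([(q['p'],q['pixels'].sum(),q['position']) for q in m])"
```

```text
scene [([286.0, 175.0], 0.86), ([269.0, 153.0], 0.87), ([248.0, 240.0], 0.45)]
(np.float64(5.672658014507299), -42, array([ 0.519, -0.061,  0.134]))
top [([336.0, 240.0], 0.45), ([222.0, 149.0], 0.45)]
(np.float64(170.31284081347616), -36, array([ 0.518, -0.047,  0.134]))
[ 0.51905062 -0.05870081  0.24415994] [ 0.05910167  0.06825878 -2.06513274] 76.99367880821228 25.0
balls []
balls [([301.0, 173.0], 0.68)]
[(0.54, np.int64(34), [281.8, 184.6])]
[]
```

Request:
{"fn": "step_arm", "kwargs": {"targets": "0 0 -10 0;0 0 -30 0;0 0 -60 0;20 0 -70 0;60 0 -70 0;105 0 -70 0;150 0 -70 0;190 0 -70 0;195 0 -70 0;195 0 -70 0"}}

```text
t: 26.5
tcp_pos: [0.4937, 0.1363, 0.3149]
tool_rot: [0.659, 0.752, 0.0, 0.001]
force: [0.6, -0.6, -1.5]
finger_gap: 0.225
gripper_force: 77.0
```

```bash
python3 -c "
from h import *
tilt()
for c in('scene','top'):
  print([(round(q['p'],2),q['pixels'].sum(),np.round(q['position'])) for q in manip.masks_of(c,'ball0_center')])
im=manip.snapshot('top')
print('chute px',pix('top',[.533-.025*.129,-.164+.025*.99,.065]),pix('top',[.518,-.05,.085]))
g=cv2.cvtColor(im,cv2.COLOR_RGB2GRAY)
a=cv2.cvtColor(cv2.imread('pics/t0.png'),cv2.COLOR_BGR2GRAY)
d=cv2.absdiff(g,a)[205:275,305:400]
print('\n'.join(''.join('#' if v>30 else '+' if v>15 else '.' for v in r) for r in d[::2]))
h=cv2.HoughCircles(cv2.resize(g[205:275,305:400],None,fx=4,fy=4,interpolation=2),cv2.HOUGH_GRADIENT,1,18,param1=80,param2=14,minRadius=18,maxRadius=30)
print(None if h is None else (h[0]/4+[305,205,0]).round(1).tolist())
"
```

```text
scene [([328.0, 186.0], 0.8), ([308.0, 163.0], 0.76)]
(np.float64(6.930453078715654), -38, array([0.493, 0.143, 0.205]))
top [([386.0, 233.0], 0.58), ([280.0, 245.0], 0.57)]
(np.float64(127.09431785396005), -60, array([0.499, 0.095, 0.211]))
[0.49369275 0.13629321 0.31486126] [ 0.56982222 -0.62309946 -1.46379065] 76.99649333953857 26.5
balls []
balls [([376.0, 243.0], 0.51)]
[]
[(0.47, np.int64(42), array([376., 245.]))]
chute px [370.43255686 237.12763533] [335.05240572 240.83390506]
................................................................................+..............
.......+......+....................................++............+...........++................
.................................+......................................+...................+..
.......................................................................+............+..........
...............................................................+.........................+.....
...............................................................+..........+..........+.........
..................................
[... 2176 characters left out ...]
+..............................................................................+.............
...+.........................................................+................................+
...........................................+.................+.............++..+...............
...........................................................+...+............+...++.......+.....
.................................................+...........................+.................
...............................................+....+......+.......+.................+.........
[[385.9, 235.4, 7.3], [364.9, 242.9, 6.2], [359.6, 231.9, 7.3], [375.6, 229.6, 7.3], [376.9, 243.4, 4.8], [348.4, 233.1, 5.0]]
```

Request:
{"fn": "step_arm", "kwargs": {"targets": "0 0 20 0;0 0 50 0;0 0 90 0;0 0 130 0;0 0 160 0;0 0 180 0;0 0 190 0;0 0 193 0;0 0 195 0;0 0 195 0", "gripper": 1, "squeeze": 25}}

```text
t: 28.05
tcp_pos: [0.4947, 0.1354, 0.12]
tool_rot: [0.66, 0.751, 0.001, 0.001]
force: [0.1, -0.4, -0.4]
finger_gap: 0.222
gripper_force: 77.0
```

Request:
{"fn": "step_arm", "kwargs": {"targets": "0 0 2 0;0 0 4 0;0 0 6 0;0 0 8 0;0 0 10 0"}}

```text
t: 28.55
tcp_pos: [0.4938, 0.1353, 0.1091]
tool_rot: [0.66, 0.751, 0.0, 0.0]
force: [0.9, 0.1, -1.5]
finger_gap: 0.223
gripper_force: 77.0
```

Request:
{"fn": "step_arm", "kwargs": {"targets": "0 0 2 0;0 0 4 0;0 0 6 0;0 0 8 0"}}

```text
t: 28.95
tcp_pos: [0.4942, 0.135, 0.1031]
tool_rot: [0.66, 0.751, -0.0, 0.0]
force: [-4.3, -2.3, 31.8]
finger_gap: 0.23
gripper_force: 81.4
```

Request:
{"fn": "step_arm", "kwargs": {"targets": "-6 0 1 0;-12 0 3 0;-18 0 5 0;-24 0 8 0;-30 0 11 0;-36 0 14 0;-42 0 17 0;-48 0 20 0;-54 0 23 0"}}

```text
t: 29.85
tcp_pos: [0.501, 0.0816, 0.0796]
tool_rot: [0.66, 0.751, 0.001, 0.0]
force: [-1.4, 1.9, 4.9]
finger_gap: 0.221
gripper_force: 72.2
```

```bash
python3 -c "
from h import *
tilt()"
```

```text
scene [([324.0, 240.0], 0.8), ([303.0, 226.0], 0.9), ([389.0, 315.0], 0.69)]
(np.float64(5.838811359865905), -9, array([ 0.492,  0.15 , -0.011]))
top []
[0.5009991  0.08155547 0.07962159] [-1.43432167  1.94328194  4.91253436] 72.21678614616394 29.85
balls []
balls [([373.0, 244.0], 0.58)]
```

Request:
{"fn": "step_arm", "kwargs": {"targets": "0 0 1 0;0 0 1 0;0 0 1 0;0 0 1 0;0 0 1 0;0 0 1 0", "gripper": 0}}

```text
t: 30.85
tcp_pos: [0.5008, 0.0818, 0.0771]
tool_rot: [0.66, 0.751, -0.0, -0.0]
force: [0.4, -0.3, -0.3]
finger_gap: 1.004
gripper_force: 0.0
```

Request:
{"fn": "step_arm", "kwargs": {"targets": "0 0 -15 0;0 0 -45 0;0 0 -90 0;0 0 -130 0;0 0 -140 0;0 0 -140 0"}}

```text
t: 31.45
tcp_pos: [0.5018, 0.0818, 0.2189]
tool_rot: [0.66, 0.751, 0.001, 0.002]
force: [-0.5, 0.0, -0.9]
finger_gap: 0.997
gripper_force: 0.0
```

```bash
python3 -c "
from h import *
for c in('scene','top'):
  manip.snapshot(c)
  for n,z in(('lip',0),('scoop',0),('ball0_center',.07),('knob',.134)):print(c,n,[(np.round(q['position']).tolist(),round(q['p'],2),atz(c,q['position'],z)[:2].round(3)) for q in manip.mark_of(c,n)[:4]])
for z in(0,.06,.125):print(pix('scene',[.501,.0816,z]))
m=manip.masks_of('scene','scoop')[0];ys,xs=np.where(m['pixels']);print(xs.min(),xs.max(),ys.min(),ys.max(),xs[ys<ys.min()+3].mean())
go(.533,-.164,.20,97.4)"
```

```text
scene lip [([323.0, 237.0], 0.65, array([0.479, 0.141]))]
scene scoop [([304.0, 224.0], 0.65, array([0.499, 0.058]))]
scene ball0_center [([248.0, 243.0], 0.63, array([0.734, 0.107])), ([195.0, 177.0], 0.29, array([ 0.739, -0.283]))]
scene knob [([194.0, 177.0], 0.52, array([ 0.77 , -0.201])), ([262.0, 162.0], 0.41, array([ 0.535, -0.165]))]
top lip []
top scoop []
top ball0_center [([379.0, 243.0], 0.65, array([ 0.516, -0.16 ])), ([299.0, 174.0], 0.3, array([0.684, 0.041]))]
top knob [([385.0, 236.0], 0.47, array([ 0.53 , -0.163]))]
[307.68638548 228.52792759]
[308.48212014 214.73909408]
[309.39095092 198.99048232]
296 329 195 243 305.7857142857143
t 32.0 d [-247.9    0.6   16.6] turn -0.0 F [ 0.3  0.1 -0.4] grip 0.0 gap 0.999
```

Request:
{"fn": "step_arm", "kwargs": {"targets": "-30 0 0 0;-75 0 0 0;-120 0 0 0;-165 0 0 0;-210 0 0 0;-240 0 0 0;-248 0 0 0;-248 0 0 0;-248 0 0 0"}}

```text
t: 32.9
tcp_pos: [0.532, -0.1629, 0.2169]
tool_rot: [0.66, 0.751, 0.0, -0.001]
force: [-0.4, -0.1, -1.1]
finger_gap: 0.998
gripper_force: 0.0
```

```bash
python3 -c "
from h import *
go(.533,-.164,.122,97.4)
for c in('top','scene'):
  manip.snapshot(c);print(c,[(np.round(q['position']).tolist(),round(q['p'],2),atz(c,q['position'],.134)[:2].round(3)) for q in manip.mark_of(c,'knob')[:2]])
m=manip.mark_of('top','scoop');print(m, [atz('top',q['position'],0) for q in m[:1]],[atz('scene',q['position'],0) for q in manip.mark_of('scene','scoop')[:1]])"
```

```text
t 32.9 d [-1.3  1.  94.9] turn -0.0 F [-0.4 -0.1 -1.1] grip 0.0 gap 0.998
top []
scene [([262.0, 156.0], 0.4, array([ 0.517, -0.195])), ([241.0, 173.0], 0.25, array([ 0.626, -0.14 ]))]
[{'position': [288.3, 247.6], 'p': 0.95}, {'position': [378.7, 234.2], 'p': 0.71}, {'position': [364.5, 242.1], 'p': 0.34}] [array([0.49982272, 0.06411775, 0.        ])] [array([0.50004246, 0.05711462, 0.        ])]
```

Request:
{"fn": "step_arm", "kwargs": {"targets": "0 0 20 0;0 0 45 0;0 0 65 0;0 0 80 0;0 0 90 0;0 0 94 0;0 0 94 0"}}

```text
t: 33.9
tcp_pos: [0.5326, -0.164, 0.123]
tool_rot: [0.66, 0.751, -0.0, -0.0]
force: [-0.4, 1.4, -0.1]
finger_gap: 0.998
gripper_force: 0.0
```

Request:
{"fn": "step_arm", "kwargs": {"targets": "0 0 0 0;0 0 0 0;0 0 0 0;0 0 0 0;0 0 0 0;0 0 0 0", "gripper": 1, "squeeze": 90}}

```text
t: 34.5
tcp_pos: [0.5329, -0.1643, 0.124]
tool_rot: [0.66, 0.751, 0.0, 0.001]
force: [-1.1, 1.6, 5.5]
finger_gap: 0.299
gripper_force: 88.1
```

Request:
{"fn": "step_arm", "kwargs": {"targets": "0 0 -4 0;0 0 -9 0;0 0 -14 0;0 0 -19 0;0 0 -24 0;0 0 -29 0;0 0 -34 0;0 0 -38 0;0 0 -41 0;0 0 -43 0;0 0 -43 0;0 0 -43 0"}}

```text
t: 35.7
tcp_pos: [0.5327, -0.1642, 0.1642]
tool_rot: [0.66, 0.751, 0.0, -0.0]
force: [7.4, -2.9, -23.4]
finger_gap: 0.299
gripper_force: 91.5
```

```bash
cat > chk.py <<'E'
from h import *
T0=cv2.imread('pics/t0.png')[:,:,::-1].astype(int)
im=manip.snapshot('top').astype(int);d=np.abs(im-T0).max(2)
print([(np.round(q['position']).tolist(),round(q['p'],2),atz('top',q['position'],.021)[:2].round(3)) for q in manip.recognise('top','ball0_center')])
r=d[200:262,358:464]
print('\n'.join(''.join('#' if v>45 else '.' for v in q) for q in r[::2]))
g=cv2.cvtColor(im.astype(np.uint8),cv2.COLOR_RGB2GRAY);h=cv2.HoughCircles(cv2.resize(g[200:262,405:464],None,fx=4,fy=4,interpolation=2),3,1,18,param1=80,param2=13,minRadius=18,maxRadius=30)
print(None if h is None else (h[0]/4+[405,200,0]).round(1).tolist())
manip.snapshot('scene');print([(np.round(q['position']).tolist(),round(q['p'],2)) for q in manip.recognise('scene','ball0_center')],pix('scene',[.551,-.297,.021]))
print(manip.sense()['t'],manip.sense()['force'])
E
python3 chk.py
```

```text
[([468.0, 172.0], 0.16, array([ 0.707, -0.396]))]
.....................................##################...................................................
...................................#######################................................................
.............................#################################............................................
............................#####################################.........................................
............................#################################.............................................
............................##################.....##.###.##.....#........................................
...........................#################..##..###########.............................................
...........................##################.#.############.##.......#...................................
..........................###################..###############.#..###.....................................
..................#######.####################.##.#...##############...##.#............
[... 1648 characters left out ...]
###########################...............................###.......####...........
....#####...#########.#########################........................................###.####...........
.....##.....####......########################.................................#..........................
..........#########....#######..###############..........................#####################............
.........######################..###############....................#########################.............
.........########################################...................#########################.............
None
[] [241.74098346 170.94936939]
35.9 [  8.13390189  -2.77604731 -23.63146908]
```

Request:
{"fn": "step_arm", "kwargs": {"targets": "0 0 0 0;0 0 0 0;0 0 0 0;0 0 0 0;0 0 0 0;0 0 0 0;0 0 0 0;0 0 0 0;0 0 0 0;0 0 0 0;0 0 0 0;0 0 0 0"}}

```text
t: 37.1
tcp_pos: [0.5328, -0.1642, 0.1643]
tool_rot: [0.66, 0.751, 0.0, -0.0]
force: [7.4, -3.4, -24.0]
finger_gap: 0.298
gripper_force: 91.5
```

```bash
python3 - <<'E'
from h import *
im=manip.snapshot('top').astype(int);T0=cv2.imread('pics/t0.png')[:,:,::-1].astype(int)
def show(I,r0,r1,c0,c1,s=1):
    g=I[r0:r1:s,c0:c1:s].sum(2)//3;print('\n'.join(''.join("0123456789ABCDEFGHIJ"[min(v//10,19)] for v in q) for q in g));print()
show(im,202,262,400,464);print("t0");show(T0,202,262,400,464,2)
print('chute now');show(im,222,256,350,380)
print([(np.round(q['position']).tolist(),round(q['p'],2)) for q in manip.recognise('top','ball0_center')])
manip.snapshot('scene');print([(np.round(q['position']).tolist(),round(q['p'],2)) for q in manip.recognise('scene','ball0_center')+manip.mark_of('scene','scoop')])
E
```

```text
35666666653445569BCDDDDDDDDDDDDDDDDDDDDDDDDDDDDDDDDDDDDDDDDDDDDD
466566666644554556ABCDDDDDDDDDDDDDDDDDDDDDDDDDDDDDCCDCCCDDDDDDDD
566666665445555544569BDDDDDDDDDEDDDDDDDDDDDDCCCCCCCCBAADDDEDDDDD
5666666553455655545558BCDDDDDDDDDDCCCCCCCCBA98888775568DDDDDDDDD
655665664355665555554569BCCCCCCBBA988887655555555444447CDDDDDCCD
6666666534566666555545456988877555555544444444333332447CCCCCDCCD
6666666435666665555555554544544444444333223222222222345CDCDCDDDD
6666666336676666566555545444443332222222333122311112235CDDDDDDDD
6666565346666666666665555545443222323333454333322112245ADDDDDDDD
65666655666666666666665555555443334444444554443221212459DDDDDDDD
65666545676666666666666555555554434444444545543212122459CDDDDDDD
66656456777767666666666655555555443444444454543222212358CDDDDDDD
66665467777676666666666666555555544444444454443321111347DDDEDDDD
66666578777777776666666666666555555444444454443212122346DEDEEEEE
66664688887877767766666666566655555554443444443221121246DEEEEEEE
66655899998887777677666666666665655555544444443322111246DEEEEEEE
66657999999888777777766666666666665555544444455421121245BDEE
[... 4187 characters left out ...]
9A998787877888876542
AAAAAAA7559A998878777878776432
AAAAA997658AB87887878887876322
A999A997558AC97878788888866322
A99A99986579A87778778887764222
AAAAA9986569988877778788763222
A999A9987469A87787878787753222
A9999A987569988788778777642222
A9AAAA987459A87777877777532221
AAAA99987559987777777777422222
9A999A977559887777787877322222
999999987547877777898774222222
999999A97646777777888863222222
AA9999997546777777898853222222
AC9998986645777778989842222222
CA9988887645877779999632212222
998999877755787778998422222222
999999877644787778887322212223
8AA998876644777789984212222224
9ABBB9877644787899983222222225
ABBBBBAAA754798898863122222246
BBBBBBAA99649CA998742212222256

[]
[([303.0, 224.0], 0.93)]
```

```bash
python3 - <<'E'
from h import *
im=manip.snapshot('scene').astype(int);T0=cv2.imread('pics/s0.png')[:,:,::-1].astype(int)
def show(I,r0,r1,c0,c1):
    g=I[r0:r1,c0:c1,:].sum(2)//3;print('\n'.join(str(r0+i)+' '+''.join("0123456789ABCDEFGHIJKLMNOP"[min(v//10,25)] for v in q) for i,q in enumerate(g)));print()
show(im,148,192,212,280);show(T0,148,192,212,280)
b=cv2.imread('pics/s0.png')[250:262,383:395];print('ball rgb',b.reshape(-1,3).mean(0))
E
```

```text
148 GGHHHHGGGFFEC987666557AFGHHGGHHHHHHHHHHHGD8433465433333568FHHHHHHHHH
149 GHGGHGGGGGGHGGFC87669EFHHHHGGGHHHHHHHHHHHFB533475433333468FHHHHHHHHH
150 HHHGGGGGGGHHHHHGFEBBCHHHHHHHGHGHHHHHHHHHHGB53346633333357CGHHHHHHHHH
151 HGGHGGGGGGGGHHHHHHGGHIIHHHHHGGGGEDDFHHHGHHD64347643333359FHHHHHHHHHH
152 HHHGGGFFGGGGHHHHHHHHHIIIHHHGGGDB8779EGHHHHE7444664333346AGHHHHHHHHHH
153 HHHGGFFFGGGGGGHHHHHHHHIIIHGEDA7554459DGHHHF943476433335AEGHHHHHGHHHH
154 HHHGGFFFFFGGGHHHHHHHHHIHHEB87654434458BFGHGC64476434349FGHHHHHHHHHHH
155 HHHGGGFFFGGGGGGHHHHHHGEDB864444344434469EGHGC867643445CGHGHHHHHHHHHH
156 GHHGGGGGGFGGGGGHHHHHEB8764334444443434469DGGGEA7644445CGHHHHGHHHGGHH
157 HGHHGGGGGGFGGGGGGEDB8654443434444434444458CGGGD9544459FHHHHHHHHHHGGH
158 GHGHGGGGGGGGGGGDB87644443444443333443444447BEGGE9556BFHHHHHHHHHGHHGG
159 GGHHHHGGGGGFDCA864444343434433444434443434469DGGB778DGHHGHHHHGHGHHHG
160 GGGHHHGGGGDB8754433444444455554443433443344458BFA888DGHHHHHHHHGHGGGH
161 GGGGHHHECB8555444444444347BED954433433434444457A9878DGHHHHHHHHHGGHGG
162 GGGGHHGA86544334444444446DGHHFA544444443344335567778CGHHHHHHHHHHGGHG
163 G
[... 4675 characters left out ...]
GGGFFGGGFGGGFFFD85444443444344567789999998888878878ADFGHHHHHHGFDA
184 GGGGGGGFGGGFGGGGFFFD95444444444444677899999988877887777ACFGHHHHGGFED
185 GGGGGGGGFFFGGGGFFFFFEA54344334445778899999998888777877778CFGGHGGFDCC
186 GGGGGGGGGFGGGGGGFFFFFDB64344457888888899999988777888777778BEFGHGEBBF
187 GGGGGGGGGFGGGGFGFFFFFFEB75467AEEEA8888999999888878887777788ADFGGGGGH
188 GGGGGGGGGGGGGGGGGFFFFFFEDAADEFGHGEA88999999988878788777777789CFGGHHH
189 HGGGGGGGGGGFGGGGGGFFFFFFFEEFGGGGHHEA89999999988888877777777779BFFFGH
190 GGGGGGGGGGGGGGGGGGFFFFFFFFFFGGGHHHGEDA9999998988777887887777788BCDDC
191 GHGHGGGGFGGGGGFGGGGFFFFFFFFFFFGGHHHGFDA99999999888787777787777788998

ball rgb [ 63.10416667 118.54861111 157.07638889]
```

```bash
python3 -c "
from station import manip
print(manip.sign_off())"
```

```text
the job is handed in; nothing more can be done
None
```

The job is handed in at about 37 s of the 72 s allowed. Pixel values in the scene camera show what look like four balls in the outlet tray, the knob is held up at its stop (about 40 mm lift), and the scoop stands released and upright on the bench at about (0.50, 0.06); the score was not reported back.

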